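Clamp the offcut with the ratchet clamp

ROBOT

A 7-joint arm with a two-finger parallel gripper is mounted at the origin on the work surface. World frame = base frame: x ahead of the robot, y to its left, z up, the work surface at z = 0. Lengths are in m, angles in rad, forces in N, time in s.
With the tool pointing down it reaches from about 0.425 to 0.875 m from the base axis. Payload 4.7 kg.
Tool frame: the origin (TCP) lies midway between the tips of the shut fingers; the grasp point (between the pads) lies 19 mm behind it (ctrl.grip_point_offset is the distance from the TCP to the grasp point, in m); z points along the fingers, y is the line along which they close (so a half turn about z gives the same grasp; the last joint's range is limited). The gripper opens to 87 mm and grips with 3 to 60 N. Pads are 19 mm wide; open, the fingers measure 117 mm over their backs; the gripper's body (75 mm by 190 mm) begins 51 mm behind the grasp point.
Start: joints at [1.275, 0.321, -0.07, 1.45, 0.023, 1.371, -0.057], TCP at [0.198, -0.619, 0.223] pointing down, gripper open.
Joint ranges: [-2.86, 2.86], [-0.3, 2.09], [-1.38, 1.24], [0.06, 2.45], [-1.56, 4.7], [0.09, 2.05], [-2.69, 2.69]. Speed limits (rad/s): [2.57, 2.57, 3.14, 3.14, 3.14, 3.14, 3.14].

INTERFACE

Orientations are given as a rotation vector (axis times angle).
In Python, from bench import ctrl gives the robot as it stands.
- The arm moves only by the tool move_arm, never from a script. Its argument "increments" is text: rows parted by semicolons, each of 7 numbers parted by spaces: the shift along the world's x, y, z in mm, then the turn, a rotation vector about the world's x, y, z in degrees, then the closure in counts, from 0 (fully open) to 255 (shut). A call has exactly 8 rows; each row shifts and turns the commanded pose from where the row before left it; what a row does not reach is not made up. A row lasts 1/12 s, in which the tool goes at most 41.7 mm and 7.16 degrees, less where a joint would pass 70% of its speed; a pose out of reach is approached as far as the arm can. A call with a gripper value outside its range is refused whole. The fingers move at their own pace and stop on an object; "grip_force" is the grip in N (left out, the last holds). Time passes only in rows, so rows that do not move let the fingers close, or fill a call up. It gives the time, the measured TCP pose, the force, the opening and the grip force at its end, in the units of the state.
- ctrl.get_state(): the state, without advancing time (a new reading comes with each control period).
- ctrl.get_image(name): name is "scene" or "top" or "wrist"; returns a dict with "frame" (420x560x3 uint8, red, green, blue), "depth" (420x560 float32, m along the optical axis (not along the pixel's ray), 0 where there is no reading), "fx", "fy", "cx", "cy" (pixels), "position" and "orientation" of the camera in the world. Camera axes: x right, y down, z forward; pixel columns grow to the right and rows downward; lengths in m; the calibration is good to about 2 mm. A picture is of the moment at which its call begins.
- ctrl.close_job(): hands the job in; it is judged then, once.
Trained networks look in a picture, given as the dict that the camera call returned (one of the last four; its "shot" number tells which), for a name from the list of things; names that differ only in an ending like _2 or _b are one class to them, and where a whole thing is asked for, a point or a joint stands for the part that bears it (a point fixed in the world has none). Each returns a list of dicts, best first, with "score" (0 to 1); they miss things now and then, are a little off and sometimes report something else, mostly with a low value. They report only what shows in the picture. A call takes as long as a camera call. They do not tell look-alikes from the thing itself.
- ctrl.find_in(target, picture): "centre" ([x, y, z] in m, in world coordinates, good to about 4 mm: the middle of the surface that is visible of it).
- ctrl.silhouettes(target, picture): "region" (420x560 bool, what is visible of it).
The state is a dict: "time": time; "joint_positions": joint angles; "qd": joint speeds; "joint_torque": joint torques, N m; "position": TCP position; "tool_rot": TCP orientation; "ft_force": force on the tool from outside, world axes, zero at the start; "torque": the same for the moment, N m; "grip_width": opening from 0.0 (shut) to 1.0 (fully open); "grip_force": force on a finger pad.
Only numpy, scipy, OpenCV 4.12 (cv2) and the standard library are available. Lean on these libraries where they do the work, as an engineer would, in place of code of your own. Each camera call takes 0.05 s, during which the arm holds its last target. There are 200 camera calls.

TASK

The ratchet clamp on the jig board is closed too far to take the pine offcut that lies in front of it. Free its pawl and keep it free until the clamp has sprung fully open, then push the offcut in between the pad and the fence until its end is home against the end stop. Then advance the star wheel click by click until the sprung pad is pushed back on its rods by at least 4 but not more than 12 mm, with the pawl holding it there; never drive the pad to the end of its springs, and leave the other things on the bench where they are.

Things in the scene. Friction and masses are not known exactly. Their poses are not given: they have to be found in the camera images.
- clamp: Plywood jig board 270 x 400 x 18 mm, fixed; carries the whole clamp. Origin on its underside, z up; spans x -145 to 125, y -245 to 155 mm. 'Clamp frame' below means this frame, in mm. The wood's channel runs along +x over the board's top (z 18), between pad (-y side) and fence (+y side), up to the end stop; nothing stands before its mouth on the -x side but the offcut.
- end_stop (a point): Middle of the face of the end stop, a dark wooden bar across the channel's +x end: clamp frame (65, 46, 36), bar y -2 to 93, its top at z 54.
- fence: Dark wooden fence block 75 x 34 x 36 mm (x, y, z), fixed on the board parallel to it. Origin: centre of its underside, at clamp frame x 20, z 18; its clamping face is its -y side, 17 mm from its origin.
- offcut: Pale pine block 90 x 44 x 38 mm (x, y, z), about 0.12 kg, loose on the board in front (-x) of the channel's mouth, its length roughly along the clamp's x. Origin: centre of its underside. When it is home against the end stop its origin is at clamp frame x 20.
- wheel (a joint): Angle w (rad) of the steel star wheel: 0 = clamp fully open (a stop), grows counter-clockwise from above, at most 3.85. A spring (0.12 to 0.24 N m) turns it back; freed, it takes 1 to 3 s to reach 0. The pawl stops it from going back at about w = -0.08 + 0.524 n (n = 1 to 7 clicks): turn it some 0.1 rad past that, let go, and it rests there.
- wheel_axis (a point): On the wheel's vertical axis at the spokes' height (clamp frame 20, -125, 63). Hub: radius 20, top z 76. Below the spokes a ratchet disc of radius 40 mm with 12 teeth, top z 34. On the wheel's -x side the space between the spokes is free above z 40.
- spoke_knob (a point): Centre of the black 18 mm ball knob on spoke 0, 60 mm from the axis. Four spokes (10 mm bars, z 63) point at w, w+90, w+180 and w+270 degrees from clamp +x. Pushing a spoke 50 mm from the axis takes up to about 10 N.
- pawl (a joint): Angle (rad) of the pawl, a steel lever beside the ratchet disc on a vertical pivot at clamp frame (14, -181). About 0 = engaged between two teeth (it rises to 0.2 while a tooth passes), clear of the teeth from 0.22, stop at 0.42. A light spring closes it (1 to 2 N at the post).
- pawl_post (a point): Top centre (z 74) of the upright steel post, 12 mm thick, on the pawl's tail (top z 33), 60 mm from the pivot; engaged it is at about clamp frame (-31, -219). To free the pawl push it about 18 mm in clamp-frame direction (-0.64, 0.77) and keep it there; let go, it springs back. Free all round above z 40 save for the spoke knobs, which reach 69 mm from the wheel's axis.
- jaw (a joint): Slide (m) of the grey jaw block along clamp +y: always 12 mm per rad of wheel, so one click is 6.3 mm.
- pad (a joint): How far (m) the sprung wooden pad is pushed back on its two rods towards the grey jaw: 0 when it touches nothing, end of its springs at 0.018. It yields from 3 N and then 1.2 N per mm.
- pad_face (a point): Middle of the pad's clamping face (pad 60 mm along x, 34 mm tall). At wheel 0 it is at clamp frame (20, 0, 37); with nothing clamped it is at y = 12 mm x w.
- pencil: Carpenter's pencil 150 mm long, 9 mm thick, on the board. Leave it.
- stub: Small wood stub 35 x 30 x 20 mm, on the board behind the jaw. Leave it.
- tape: Tape measure, 65 x 36 x 62 mm. Leave it.
- plane: Block plane, 160 x 50 x 50 mm. Leave it.
- glue: White glue bottle, 56 mm in diameter, 170 mm tall. Leave it.
- mallet: Hammer lying on the bench, about 260 mm long. Leave it.
- tin: Steel tin, 70 mm in diameter, 80 mm tall. Leave it.
Not all that is in view belongs to the job. What is shaped like the offcut but blue, orange or yellow is not meant.

How it is judged:
On the way, in this order (a step that is already met when the one before it is completed fails the run):
1. the pawl has been freed and the clamp has run fully open (value of joint wheel below 0.12 rad), for 0.2 s.
2. the offcut is home against the end stop (x of offcut in the frame of clamp between 0.0145 and 0.026 m), for 0.2 s.
At the end, for the whole second after the job is handed in: The offcut is at the end stop (its origin at clamp x 14.5 to 26 mm), square to the clamp within 0.1 rad, held between pad and fence (over 3 N on the fence), the pad pushed back 3 to 13.5 mm, the pawl engaged (below 0.15 rad) and the wheel and offcut at rest (all of step 2 and angle between the x axis of offcut and the x axis of clamp, either way round below 0.1 rad and value of joint pad between 0.003 and 0.0135 m and contact force between offcut and fence above 3 N and value of joint pawl below 0.15 rad and value of joint wheel above 1 rad and velocity of joint wheel between -0.05 and 0.05 rad/s and linear speed of offcut below 0.01 m/s); the robot touches nothing.
It fails at once if the pad is driven to the end of its springs (over 16.5 mm) (value of joint pad above 0.0165 m).
It fails at once if another thing on the bench is moved by more than 30 mm (distance of any of pencil, stub, tape, plane, glue, mallet, tin from where it was at the start of the episode above 0.03 m).
It also fails if it takes over 67 s, if anything falls off the work surface, if the arm or the gripper's body presses on something with over 40 N, if the wrist force passes 120 N, or if a joint passes its speed limit or range.

## Working session

There is one attempt and no reset: what is moved stays moved. The work goes in short steps, Python scripts to look and compute and a tool call to move; the robot and the scene stay as the last step left them, time stands still between calls to the robot, and variables do not carry over. Pictures are saved under pics/ and viewed, at most 10 in all, crops included, and the job is handed in when it is done.

Besides the shell and the picture viewer there is one more tool, called after "Call:" as name(argument=value, ...), one argument or row to a line, values as JSON. move_arm: Moves the arm, as the interface text tells. Its arguments: {"type":"object","properties":{"increments":{"type":"string"},"grip_force":{"type":"number"}},"required":["increments"]}

```bash
mkdir -p pics; cat > h.py <<'E'
import numpy as np, cv2
from scipy.spatial.transform import Rotation as R
from bench import ctrl
def shot(n,f=None):
    p=ctrl.get_image(n)
    if f: cv2.imwrite('pics/'+f,p['frame'][:,:,::-1])
    return p
def cam(p):
    o=np.array(p['orientation'],float)
    return (R.from_rotvec(o) if o.size==3 else R.from_matrix(o) if o.size==9 else R.from_quat(o)).as_matrix(),np.array(p['position'])
def cloud(p):
    M,t=cam(p); v,u=np.mgrid[:420,:560]; d=p['depth']
    return np.stack([(u-p['cx'])/p['fx']*d,(v-p['cy'])/p['fy']*d,d],-1)@M.T+t
def proj(p,X):
    M,t=cam(p); c=(np.array(X)-t)@M; return c[0]/c[2]*p['fx']+p['cx'],c[1]/c[2]*p['fy']+p['cy']
E
python3 - <<'E'
from h import *
for n in('top','scene'):
    p=shot(n,n+'0.png'); M,t=cam(p); print(n,p['orientation'],t)
    for k in ['clamp','offcut','fence','end_stop','wheel','wheel_axis','spoke_knob','pawl_post','pad_face','pencil','stub','tape','plane','glue','mallet','tin']:
        try:
            for r in ctrl.find_in(k,p)[:2]: print(k,np.round(r['centre'],4),round(r['score'],2),np.round(proj(p,r['centre'])))
        except Exception as e: print(k,e)
s=ctrl.get_state(); print(s)
E
```

```text
top [-2.12795643  2.18530251 -0.12180877] [ 0.44144867 -0.00738278  1.41608656]
clamp [ 0.5886 -0.0525  0.0212] 0.7 [304. 217.]
clamp [0.5897 0.1055 0.0542] 0.7 [254. 217.]
offcut [ 0.3286 -0.1387  0.0353] 0.94 [335. 300.]
offcut [0.4988 0.0222 0.0556] 0.72 [281. 246.]
fence [0.5868 0.1038 0.0547] 0.6 [254. 218.]
end_stop [ 0.5931 -0.0451  0.0207] 0.84 [302. 216.]
end_stop [ 0.6238 -0.1854  0.035 ] 0.41 [346. 204.]
wheel [ 0.6322 -0.1001  0.0681] 0.88 [320. 201.]
wheel_axis [ 0.5924 -0.0456  0.0234] 0.86 [302. 216.]
wheel_axis [ 0.4759 -0.4204  0.0277] 0.3 [423. 250.]
spoke_knob [ 0.6294 -0.1077  0.0659] 0.66 [322. 202.]
pawl_post [ 0.622  -0.1824  0.0285] 0.65 [345. 205.]
pawl_post [ 0.5937 -0.0443  0.0207] 0.3 [302. 216.]
pad_face [0.6009 0.0411 0.0535] 0.55 [275. 213.]
pencil [ 0.4957 -0.1239  0.0281] 0.62 [328. 246.]
tape [0.4979 0.0197 0.0584] 0.69 [282. 246.]
tape [0.4385 0.2587 0.0603] 0.62 [204. 267.]
plane [0.6697 0.3763 0.0186] 0.97 [170. 196.]
glue [0.5543 0.3168 0.111 ] 0.83 [181. 229.]
mallet [ 0.4727 -0.4222  0.0255] 0.61 [424. 251.]
mallet [0.5543 0.3147 0.1136] 0.28 [
[... 1511 characters left out ...]
': 1.7, 'joint_positions': array([ 1.27509832,  0.32097554, -0.0701103 ,  1.45052546,  0.02263292,
        1.37080313, -0.05691452]), 'qd': array([-0.00062863, -0.00161136,  0.00031978,  0.00100093, -0.00190928,
        0.00060175, -0.00017584]), 'joint_torque': array([ 3.91998447e-04, -4.91093123e+01, -4.02791742e-01, -3.12766635e+01,
       -6.38606376e-02,  3.36091232e-02,  6.89763681e-06]), 'position': array([ 0.19813603, -0.61907371,  0.22258972]), 'tool_rot': array([ 3.10388593e+00,  4.84705372e-01, -9.71374029e-05]), 'ft_force': array([-0.0211973 , -0.1666089 , -0.08596971]), 'torque': array([ 0.00872946,  0.04084907, -0.01313867]), 'grip_force': 0.0, 'grip_width': 0.9988979411412721}
```

```bash
python3 - <<'E'
from h import *
a=cv2.imread('pics/top0.png')[130:330,160:440]; cv2.imwrite('pics/topc.png',cv2.resize(a,(784,560),interpolation=cv2.INTER_CUBIC))
a=cv2.imread('pics/scene0.png')[90:330,130:410]; cv2.imwrite('pics/scenec.png',cv2.resize(a,(700,600),interpolation=cv2.INTER_CUBIC))
E
```

```text
(no output)
```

View pics/topc.png

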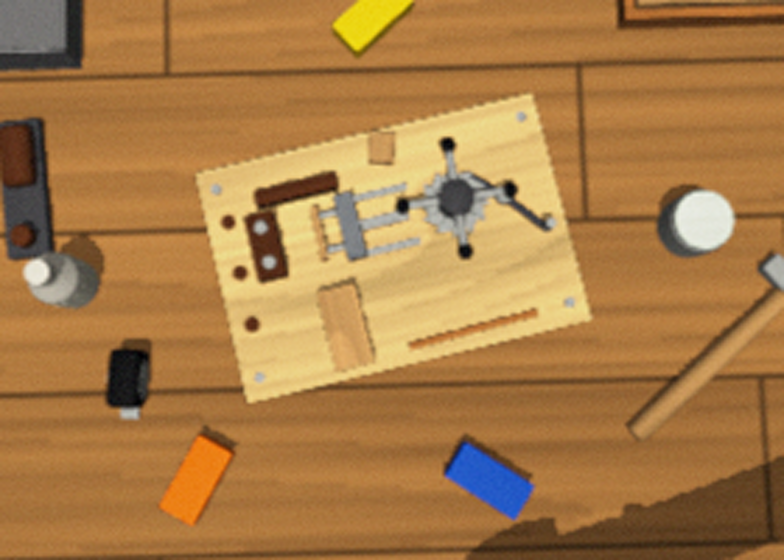

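View pics/scenec.png

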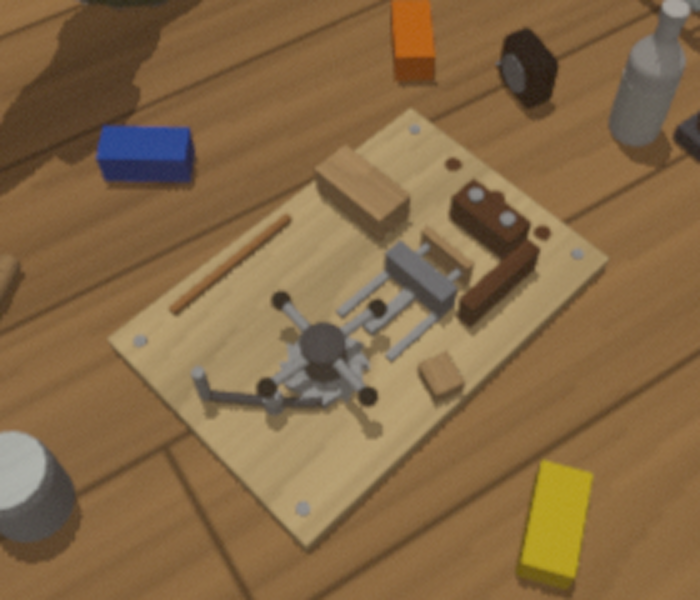

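```bash
cat >> h.py <<'E'
def onplane(p,u,v,z):
    M,t=cam(p); d=M@np.array([(u-p['cx'])/p['fx'],(v-p['cy'])/p['fy'],1]); return (t+d*(z-t[2])/d[2])
def fit2(C,W):
    C,W=np.array(C)[:,:2],np.array(W)[:,:2]; c0,w0=C.mean(0),W.mean(0); a,b=C-c0,W-w0
    th=np.arctan2((a[:,0]*b[:,1]-a[:,1]*b[:,0]).sum(),(a*b).sum()); Q=np.array([[np.cos(th),-np.sin(th)],[np.sin(th),np.cos(th)]])
    return th,w0-Q@c0,Q,np.linalg.norm(W-(C@Q.T+w0-Q@c0),axis=1)
E
python3 - <<'E'
from h import *
K=[(.125,.155),(.125,-.245),(-.145,-.245),(-.145,.155)]
pt=shot('top');ps=shot('scene')
Wt=[onplane(pt,160+x/2.8,130+y/2.8,.018) for x,y in [(196,175),(532,94),(592,318),(248,402)]]
Ws=[onplane(ps,130+x/2.5,90+y/2.5,.018) for x,y in [(607,259),(308,545),(109,340),(412,110)]]
for W in(Wt,Ws): 
    th,t,Q,r=fit2(K,W); print(th,t,r)
# refined: board-edge segmentation by depth in each camera
for n,p in(('top',pt),('scene',ps)):
    P=cloud(p); z=P[...,2]; ok=p['depth']>0
    m=ok&(P[...,0]>.35)&(P[...,0]<.8)&(abs(P[...,1]+.03)<.3)
    print(n,'bench z',np.median(z[ok&(z<.012)]),'board z',np.median(z[m&(z>.012)&(z<.024)]))
    hsv=cv2.cvtColor(p['frame'],cv2.COLOR_RGB2HSV); 
    b=(m&(abs(z-.018)<.005)).astype(np.uint8); 
    b=cv2.morphologyEx(b,cv2.MORPH_CLOSE,np.ones((25,25))); b=cv2.morphologyEx(b,cv2.MORPH_OPEN,np.ones((9,9)))
    cs,_=cv2.findContours(b,0,2); c=max(cs,key=cv2.contourArea)[:,0]
    X=np.array([onplane(p,u,v,.018)[:2] for u,v in c]); rr=cv2.minAreaRect((X*1000).astype(np.float32)); print(rr)
    # tops
    for nm,lo,hi in(('z46-62',.046,.064),('z64+',.068,.09)):
        mm=(m&(z>lo)&(z<hi)).astype(np.uint8); k,l,s,ce=cv2.connectedComponentsWithStats(mm)
        for i in range(1,k):
            if s[i,4]>12: print(nm,s[i,4],np.round(ce[i]),np.round(np.median(P[l==i],0),4))
E
```

```text
0.21243207539248 [0.58729785 0.00739529] [0.00247549 0.00246303 0.00217411 0.00247342]
0.21061632435608144 [0.59505245 0.00789114] [0.00455882 0.00416524 0.00295724 0.00356605]
top bench z -0.002770084780753357 board z 0.01793496551957252
((587.27783203125, -32.537994384765625), (269.4986877441406, 405.7807922363281), 12.060807228088379)
z46-62 183 [265. 197.] [0.6506 0.0699 0.0532]
z46-62 163 [284. 210.] [0.6089 0.0112 0.0528]
z46-62 262 [254. 218.] [0.5869 0.1051 0.0545]
z46-62 56 [273. 213.] [0.6006 0.0458 0.0539]
z46-62 413 [282. 247.] [0.4946 0.0192 0.0559]
z46-62 169 [205. 265.] [0.4458 0.2561 0.0604]
z64+ 24 [319. 183.] [ 0.6904 -0.1017  0.0706]
z64+ 180 [323. 202.] [ 0.6315 -0.1091  0.0735]
z64+ 13 [342. 197.] [ 0.642  -0.1654  0.0705]
z64+ 18 [304. 203.] [ 0.6268 -0.0495  0.0714]
scene bench z -0.0018949353089552923 board z 0.016713760781325804
((559.094970703125, -14.57757568359375), (325.32073974609375, 461.77288818359375), 12.084782600402832)
z46-62 263 [341. 112.] [0.4555 0.252  0.0586]
z46-62 599 [274. 164.] [0.5022 0.014  0.0542]
z46-62 403 [326. 175.] [0.5943 0.1002 0.0526]
z46-62 113 [308. 189.] [0.6053 0.042  0.0519]
z46-62 286 [298. 199.] [0.6149 0.0068 0.0514]
z46-62 309 [329. 200.] [0.6562 0.0654 0.0522]
z46-62 48 [257. 238.] [ 0.6518 -0.1233  0.0563]
z46-62 19 [210. 244.] [ 0.6107 -0.2138  0.0553]
z64+ 21 [242. 209.] [ 0.5796 -0.1184  0.0696]
z64+ 23 [280. 212.] [ 0.6312 -0.0521  0.0694]
z64+ 252 [258. 227.] [ 0.6391 -0.1116  0.0732]
z64+ 29 [209. 239.] [ 0.6076 -0.2133  0.0719]
z64+ 27 [236. 244.] [ 0.6442 -0.1706  0.0697]
z64+ 27 [276. 247.] [ 0.6974 -0.1039  0.0695]
```

Call:
move_arm(
  increments="22 23 1.5 0 0 6.9 255;22 23 1.5 0 0 6.9 255;22 23 1.5 0 0 6.9 255;22 23 1.5 0 0 6.9 255;22 23 1.5 0 0 6.9 255;22 23 1.5 0 0 6.9 255;22 23 1.5 0 0 6.9 255;22 23 1.5 0 0 6.9 255",
  grip_force=20,
)

```text
time: 2.47
position: [0.375, -0.4338, 0.2349]
tool_rot: [2.52, 1.875, -0.0]
ft_force: [0.6, 0.3, 0.5]
grip_width: 0.48
grip_force: 0.0
```

Call:
move_arm(
  increments="22 23 1.5 0 0 6.9 255;22 23 1.5 0 0 6.9 255;22 23 1.5 0 0 6.9 255;22 23 1.5 0 0 6.9 255;22 23 1.5 0 0 6.9 255;22 23 1.5 0 0 6.9 255;22 23 1.5 0 0 6.9 255;22 23 1.5 0 0 6.9 255",
)

```text
time: 3.13
position: [0.551, -0.25, 0.2469]
tool_rot: [1.365, 2.829, -0.0]
ft_force: [0.6, 0.1, 0.5]
grip_width: 0.01
grip_force: 0.0
```

Call:
move_arm(
  increments="22 23 1.5 0 0 6.9 255;22 23 1.5 0 0 6.9 255;0 0 0 0 0 0 255;0 0 0 0 0 0 255;0 0 0 0 0 0 255;0 0 0 0 0 0 255;0 0 0 0 0 0 255;0 0 0 0 0 0 255",
)

```text
time: 3.8
position: [0.5935, -0.2065, 0.2496]
tool_rot: [1.028, 2.969, -0.001]
ft_force: [0.4, -0.0, 0.2]
grip_width: 0.003
grip_force: 0.0
```

```bash
python3 - <<'E'
from h import *
s=ctrl.get_state(); print(s['time'],s['position'],s['joint_positions'],R.from_rotvec(s['tool_rot']).as_matrix().round(3).tolist())
p=shot('wrist','w1.png'); P=cloud(p); z=P[...,2]; print(cam(p))
ok=p['depth']>0
for lo,hi in((.046,.063),(.066,.09)):
    k,l,st,ce=cv2.connectedComponentsWithStats((ok&(z>lo)&(z<hi)).astype(np.uint8))
    for i in range(1,k):
        if st[i,4]>30: print(lo,st[i,4],np.round(ce[i]),np.round(np.median(P[l==i],0),4))
for k in ['pawl_post','spoke_knob','wheel']:
    for r in ctrl.find_in(k,p)[:2]: print(k,np.round(r['centre'],4),round(r['score'],2),np.round(proj(p,r['centre'])))
E
```

```text
3.8 [ 0.59346657 -0.20652529  0.24963248] [ 0.78464966  0.32261052 -0.6245457   1.45103541  0.18905514  1.42832278
  1.06200617] [[-0.786, 0.618, -0.0], [0.618, 0.786, -0.001], [-0.0, -0.001, -1.0]]
(array([[ 6.18342225e-01,  7.58493750e-01,  2.05767157e-01],
       [ 7.85908901e-01, -5.96873509e-01, -1.61521560e-01],
       [ 3.03871036e-04,  2.61589841e-01, -9.65179083e-01]]), array([ 0.53737717, -0.16116471,  0.41136238]))
0.046 640 [417.   8.] [0.5341 0.0087 0.0553]
0.046 1265 [537.  13.] [0.6091 0.0989 0.0537]
0.046 831 [482.  47.] [0.602  0.0437 0.0533]
0.046 1847 [525.  75.] [0.6522 0.0659 0.0535]
0.046 1808 [455.  76.] [0.6089 0.0089 0.0526]
0.046 83 [358. 168.] [ 0.623  -0.1229  0.0557]
0.046 32 [283. 199.] [ 0.6006 -0.2067  0.0548]
0.066 2761 [378. 168.] [ 0.634  -0.1086  0.0703]
0.066 103 [283. 206.] [ 0.604  -0.2102  0.0732]
pawl_post [ 0.6227 -0.1857  0.0346] 0.59 [309. 198.]
spoke_knob [ 0.631  -0.1079  0.068 ] 0.66 [376. 166.]
wheel [ 0.6294 -0.114   0.0705] 0.87 [371. 169.]
```

View pics/w1.png

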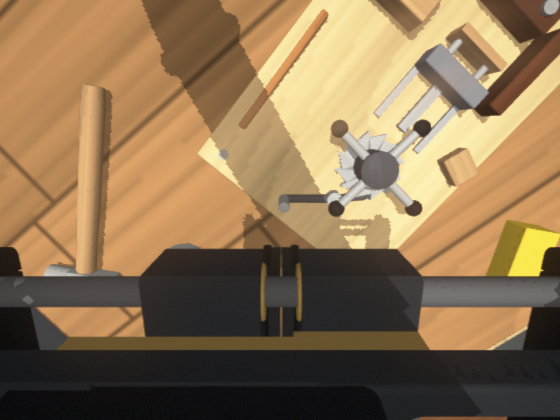

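Call:
move_arm(
  increments="8 -5.5 -25 0 0 0 255;8 -5.5 -25 0 0 0 255;8 -5 -30 0 0 0 255;7 -5 -30 0 0 0 255;0 0 -30 0 0 0 255;0 0 -30 0 0 0 255;0 0 -25 0 0 0 255;0 0 -10 0 0 0 255",
)

```text
time: 4.67
position: [0.6224, -0.2256, 0.0402]
tool_rot: [-1.022, -2.964, -0.0]
ft_force: [-1.2, 0.9, 0.2]
grip_width: 0.005
grip_force: 0.0
```

Call:
move_arm(
  increments="0 0 0 0 0 0 255;-3.1 2.5 0 0 0 0 255;-3.1 2.5 0 0 0 0 255;-3.1 2.5 0 0 0 0 255;-3.1 2.5 0 0 0 0 255;-3.1 2.5 0 0 0 0 255;-3.1 2.5 0 0 0 0 255;0 0 0 0 0 0 255",
)

```text
time: 5.33
position: [0.6064, -0.2104, 0.0454]
tool_rot: [1.023, 2.97, -0.0]
ft_force: [1.4, -1.3, 0.4]
grip_width: 0.004
grip_force: 0.9
```

```bash
python3 - <<'E'
from h import *
s=ctrl.get_state(); print(s['ft_force'])
p=shot('scene'); a=p['frame'][150:300,150:370,::-1]; cv2.imwrite('pics/s2.png',cv2.resize(a,(770,525),interpolation=cv2.INTER_CUBIC))
E
```

```text
[ 1.36781823 -1.26235124  0.4257011 ]
```

View pics/s2.png

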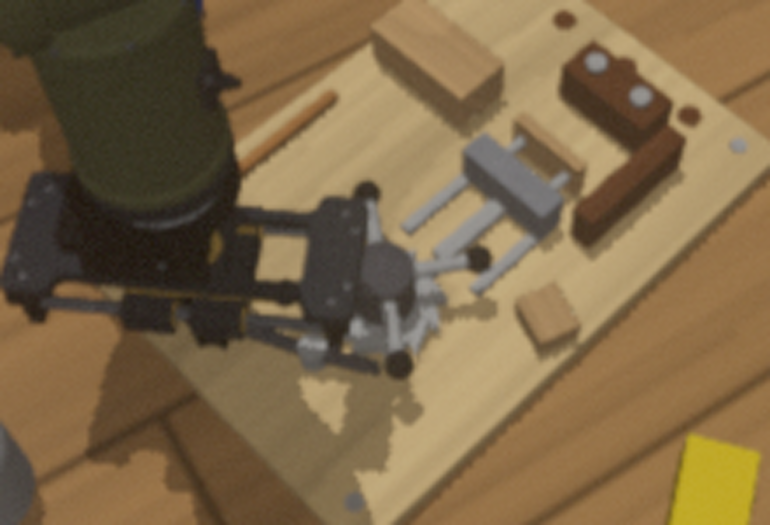

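Call:
move_arm(
  increments="-1.6 1.2 0 0 0 0 255;-1.6 1.2 0 0 0 0 255;0 0 0 0 0 0 255;0 0 0 0 0 0 255;0 0 0 0 0 0 255;0 0 0 0 0 0 255;0 0 0 0 0 0 255;0 0 0 0 0 0 255",
)

```text
time: 6.05
position: [0.6037, -0.2085, 0.0446]
tool_rot: [1.024, 2.97, 0.001]
ft_force: [2.4, 0.1, 1.7]
grip_width: 0.005
grip_force: 1.4
```

Call:
move_arm(
  increments="0 0 0 0 0 0 255;0 0 0 0 0 0 255;0 0 0 0 0 0 255;0 0 0 0 0 0 255;0 0 0 0 0 0 255;0 0 0 0 0 0 255;0 0 0 0 0 0 255;0 0 0 0 0 0 255",
)

```text
time: 6.72
position: [0.6035, -0.2085, 0.0446]
tool_rot: [1.024, 2.97, 0.0]
ft_force: [3.5, 1.2, 1.3]
grip_width: 0.002
grip_force: 1.8
```

Call:
move_arm(
  increments="0 0 0 0 0 0 255;0 0 0 0 0 0 255;0 0 0 0 0 0 255;0 0 0 0 0 0 255;0 0 0 0 0 0 255;0 0 0 0 0 0 255;0 0 0 0 0 0 255;0 0 0 0 0 0 255",
)

```text
time: 7.38
position: [0.6034, -0.2086, 0.0446]
tool_rot: [1.024, 2.97, 0.0]
ft_force: [3.9, 0.8, 0.0]
grip_width: 0.009
grip_force: 2.0
```

```bash
python3 - <<'E'
from h import *
s=ctrl.get_state(); print(s['time'],s['ft_force'])
p=shot('scene'); a=p['frame'][150:300,150:370,::-1]; cv2.imwrite('pics/s3.png',cv2.resize(a,(770,525),interpolation=cv2.INTER_CUBIC))
E
```

```text
7.3833 [3.86506804 0.75645123 0.02393067]
```

View pics/s3.png

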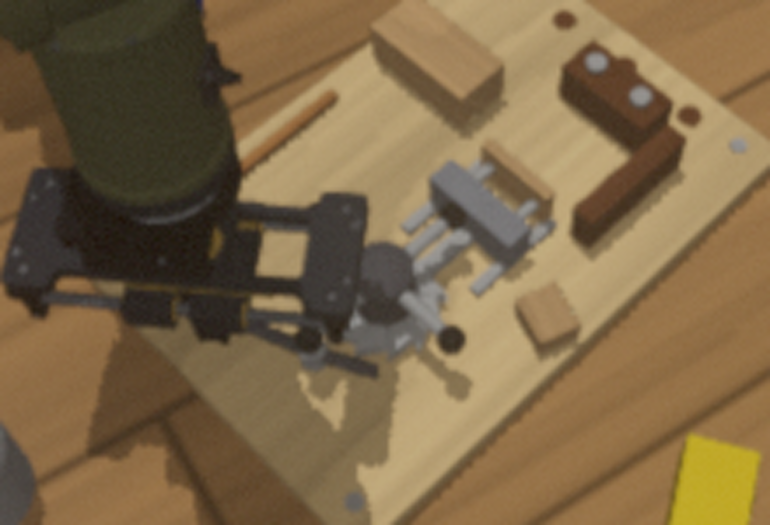

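Call:
move_arm(
  increments="0 0 0 0 0 0 255;0 0 0 0 0 0 255;0 0 0 0 0 0 255;0 0 0 0 0 0 255;0 0 0 0 0 0 255;0 0 0 0 0 0 255;0 0 0 0 0 0 255;0 0 0 0 0 0 255",
)

```text
time: 8.1
position: [0.6034, -0.2086, 0.0446]
tool_rot: [1.024, 2.97, 0.0]
ft_force: [5.5, 1.0, 0.8]
grip_width: 0.0
grip_force: 2.1
```

```bash
cat >> h.py <<'E'
TH=.2115; QQ=np.array([[np.cos(TH),-np.sin(TH)],[np.sin(TH),np.cos(TH)]])
def toclamp(P,t): 
    C=P.copy(); C[...,:2]=(P[...,:2]-np.array(t))@QQ; return C*1000
def toworld(x,y): return QQ@np.array([x,y])/1000+np.array([.5885,.0075])
def meas(p,t,bins=1):
    C=toclamp(cloud(p),t); ok=(p['depth']>0)
    m=ok&(abs(C[...,0]-20)<20)&(C[...,2]>46)&(C[...,2]<60)&(C[...,1]>-60)&(C[...,1]<110)
    h,_=np.histogram(C[m][:,1],np.arange(-60,112,3)); print('y-hist:',{int(-60+3*i):int(c) for i,c in enumerate(h) if c>3})
    k=ok&(abs(C[...,2]-66)<7); d=np.hypot(C[...,0]-20,C[...,1]+125); k&=(d>45)&(d<72)
    a=np.degrees(np.arctan2(C[...,1]+125,C[...,0]-20))[k]
    h,_=np.histogram(a,np.arange(-180,181,10)); print('ang:',{int(-180+10*i):int(c) for i,c in enumerate(h) if c>2})
    return C
E
python3 - <<'E'
from h import *
p=shot('scene'); meas(p,(.595,.0079)); p=shot('top'); meas(p,(.5873,.0074))
E
```

```text
y-hist: {-54: 6, -51: 26, -48: 20, -45: 27, -42: 14, -39: 20, -36: 20, -33: 19, -30: 4, -12: 5, -9: 28, -6: 21, -3: 19, 75: 32, 78: 16, 81: 20, 84: 19, 87: 20, 90: 20, 93: 18, 96: 13, 99: 15, 102: 15, 105: 13, 108: 10}
ang: {-100: 34, -90: 21, -10: 42, 0: 25, 80: 22, 90: 36}
y-hist: {-48: 12, -45: 11, -42: 13, -39: 12, -36: 13, -33: 11, -30: 11, -6: 10, -3: 12, 0: 12, 78: 11, 81: 12, 84: 13, 87: 12, 90: 12, 93: 11, 96: 10, 99: 13, 102: 11, 105: 13, 108: 8}
ang: {-180: 7, -100: 12, -90: 9, -10: 8, 0: 22, 80: 19, 90: 12, 170: 23}
```

Call:
move_arm(
  increments="5 -4 0 0 0 0 255;5 -4 0 0 0 0 255;5 -4 0 0 0 0 255;0 0 40 0 0 0 255;0 0 40 0 0 0 255;0 0 40 0 0 0 255;-18.5 22.5 0 0 0 6.3 255;-18.5 22.5 0 0 0 6.3 255",
)

```text
time: 8.87
position: [0.5822, -0.1778, 0.1671]
tool_rot: [0.689, 3.062, -0.002]
ft_force: [-0.1, 1.4, -0.6]
grip_width: 0.007
grip_force: 0.0
```

Call:
move_arm(
  increments="-18.5 22.5 0 0 0 6.3 255;-18.5 22.5 0 0 0 6.3 255;-18.5 22.5 0 0 0 6.3 255;-18.5 22.5 0 0 0 6.3 255;-18.5 22.5 0 0 0 6.3 255;-18.5 22.5 0 0 0 6.3 255;-18.5 22.5 0 0 0 0 255;-18.5 23.5 0 0 0 0 255",
)

```text
time: 9.53
position: [0.4314, 0.0053, 0.1641]
tool_rot: [0.336, -3.121, -0.001]
ft_force: [0.6, 1.1, 0.7]
grip_width: 0.006
grip_force: 0.0
```

Call:
move_arm(
  increments="0 0 0 0 0 0 255;0 0 0 0 0 0 255;0 0 -20 0 0 0 255;0 0 -20 0 0 0 255;0 0 -20 0 0 0 255;0 0 0 0 0 0 255;0 0 0 0 0 0 255;0 0 0 0 0 0 255",
)

```text
time: 10.2
position: [0.4341, 0.0048, 0.1053]
tool_rot: [-0.336, 3.123, 0.001]
ft_force: [0.6, 0.3, 0.9]
grip_width: 0.007
grip_force: 0.0
```

```bash
python3 - <<'E'
from h import *
s=ctrl.get_state(); M=R.from_rotvec(s['tool_rot']).as_matrix(); print(s['time'],s['position'],np.degrees(np.arctan2(M[1,0],M[0,0])),M[:,2],s['joint_positions'])
print(toclamp(np.array(s['position']),(.5885,.0075)))
p=shot('scene'); C=toclamp(cloud(p),(.595,.0079)); m=(p['depth']>0)&(abs(C[...,2]-55)<3)&(C[...,0]<-30)&(C[...,0]>-150)&(abs(C[...,1]-30)<45)
print(cv2.minAreaRect(C[m][:,:2].astype(np.float32)),m.sum()); print(C[m].min(0),C[m].max(0))
E
```

```text
10.2 [0.43410358 0.00480063 0.1053417 ] -167.70192750264204 [ 3.00488245e-04  8.93275858e-04 -9.99999556e-01] [ 0.85550541 -0.01991956 -0.90523985  2.07728634 -0.01879664  1.0763369
  1.74471563]
[-151.52269103   29.77271521  105.34170254]
((-91.74734497070312, 27.408174514770508), (90.77073669433594, 44.609657287597656), 1.0172728300094604) 529
[-137.49532718    4.76757179   52.04863642] [-46.57156562  49.73710415  57.90613845]
```

Call:
move_arm(
  increments="0 0 -25 0 0 0 255;0 0 -25 0 0 0 255;0 0 -20 0 0 0 255;0 0 -5 0 0 0 255;0 0 0 0 0 0 255;5.9 1.3 0 0 0 0 255;5.9 1.3 0 0 0 0 255;5.9 1.3 0 0 0 0 255",
)

```text
time: 10.92
position: [0.4529, 0.0089, 0.031]
tool_rot: [-0.337, 3.121, -0.002]
ft_force: [-0.8, 0.2, 0.5]
grip_width: 0.006
grip_force: 0.6
```

Call:
move_arm(
  increments="7.8 1.7 0 0 0 0 255;7.8 1.7 0 0 0 0 255;7.8 1.7 0 0 0 0 255;7.8 1.7 0 0 0 0 255;7.8 1.7 0 0 0 0 255;7.8 1.7 0 0 0 0 255;7.8 1.7 0 0 0 0 255;7.8 1.7 0 0 0 0 255",
)

```text
time: 11.58
position: [0.5142, 0.0231, 0.0295]
tool_rot: [0.338, -3.123, -0.001]
ft_force: [-1.2, 0.4, 0.7]
grip_width: 0.01
grip_force: 0.7
```

```bash
cat >> h.py <<'E'
def off(p,t,lo=-140,hi=62):
    C=toclamp(cloud(p),t); m=(p['depth']>0)&(abs(C[...,2]-55.5)<3)&(C[...,0]<hi)&(C[...,0]>lo)&(C[...,1]>1)&(C[...,1]<74)
    b=cv2.morphologyEx(m.astype(np.uint8),cv2.MORPH_OPEN,np.ones((3,3))); k,l,s,c=cv2.connectedComponentsWithStats(b)
    i=1+np.argmax(s[1:,4]); q=C[l==i]; print('offcut',cv2.minAreaRect(q[:,:2].astype(np.float32)),q.min(0),q.max(0))
E
python3 - <<'E'
from h import *
s=ctrl.get_state(); print(s['time'],s['ft_force'],toclamp(np.array(s['position']),(.5885,.0075)))
p=shot('scene'); off(p,(.595,.0079))
E
```

```text
11.5833 [-1.1809672   0.41736714  0.65607348] [-69.33819525  30.84463868  29.46545384]
offcut ((-19.150081634521484, 27.542438507080078), (91.91915893554688, 44.02800750732422), 1.5007681846618652) [-64.94976234   5.47854957  52.50378899] [27.02029164 50.61656689 58.07246583]
```

Call:
move_arm(
  increments="5.9 1.3 0 0 0 0 255;5.9 1.3 0 0 0 0 255;5.9 1.3 0 0 0 0 255;5.9 1.3 0 0 0 0 255;2.9 0.6 0 0 0 0 255;2 0.4 0 0 0 0 255;2 0.4 0 0 0 0 255;2 0.4 0 0 0 0 255",
)

```text
time: 12.3
position: [0.5459, 0.0298, 0.0296]
tool_rot: [0.338, -3.123, 0.0]
ft_force: [-0.5, 0.5, 0.8]
grip_width: 0.005
grip_force: 0.5
```

Call:
move_arm(
  increments="1 0.2 0 0 0 0 255;1 0.2 0 0 0 0 255;1 0.2 0 0 0 0 255;0 0 0 0 0 0 255;0 0 0 0 0 0 255;0 0 0 0 0 0 255;0 0 0 0 0 0 255;0 0 0 0 0 0 255",
)

```text
time: 12.97
position: [0.5487, 0.0303, 0.0295]
tool_rot: [0.338, -3.123, 0.0]
ft_force: [-2.4, -0.5, 1.0]
grip_width: 0.008
grip_force: 1.2
```

```bash
python3 - <<'E'
from h import *
s=ctrl.get_state(); print(s['time'],s['ft_force'],toclamp(np.array(s['position']),(.5885,.0075)))
p=shot('scene'); off(p,(.595,.0079))
E
```

```text
12.9667 [-2.35608781 -0.479786    1.04169122] [-34.12212535  30.65601474  29.5338004 ]
offcut ((16.63865089416504, 28.216388702392578), (89.43916320800781, 44.30609130859375), 0.195765882730484) [-28.05528335   6.08223504  52.52007616] [61.39916558 50.3961688  58.35025872]
```

Call:
move_arm(
  increments="1 0.2 0 0 0 0 255;0 0 0 0 0 0 255;1 0.2 0 0 0 0 255;0 0 0 0 0 0 255;0 0 0 0 0 0 255;0 0 0 0 0 0 255;0 0 0 0 0 0 255;0 0 0 0 0 0 255",
)

```text
time: 13.68
position: [0.5487, 0.0303, 0.0292]
tool_rot: [0.337, -3.118, 0.001]
ft_force: [-7.3, -2.0, 6.0]
grip_width: 0.007
grip_force: 4.0
```

```bash
python3 - <<'E'
from h import *
s=ctrl.get_state(); print(s['time'],s['ft_force'],toclamp(np.array(s['position']),(.5885,.0075)))
p=shot('scene'); off(p,(.595,.0079))
E
```

```text
13.6833 [-7.28742152 -1.99634754  6.04273744] [-34.11602243  30.69295075  29.22880398]
offcut ((17.085693359375, 28.043397903442383), (88.91930389404297, 44.051204681396484), 0.7469969987869263) [-27.22569462   5.82481443  52.50959738] [61.70814396 50.16866744 58.27106143]
```

Call:
move_arm(
  increments="-9.8 -2.1 0 0 0 0 255;-11 -2.3 0 0 0 0 255;0 0 40 0 0 0 255;0 0 40 0 0 0 255;0 0 40 0 0 0 255;6.8 -14.2 0 0 0 -7.06 255;6.8 -14.2 0 0 0 -7.06 255;6.8 -14.2 0 0 0 -7.06 255",
)

```text
time: 14.4
position: [0.552, -0.0168, 0.151]
tool_rot: [0.25, 3.127, -0.001]
ft_force: [-0.5, -0.6, -1.0]
grip_width: 0.006
grip_force: 0.0
```

Call:
move_arm(
  increments="6.8 -14.2 0 0 0 -7.06 255;6.8 -14.2 0 0 0 -7.06 255;6.8 -14.2 0 0 0 -7.06 255;6.8 -14.2 0 0 0 -7.06 255;6.8 -14.2 0 0 0 -7.06 255;6.8 -14.2 0 0 0 -7.06 255;0 0 0 0 0 -7.06 255;0 0 0 0 0 -7.06 255",
)

```text
time: 15.07
position: [0.5921, -0.1028, 0.1495]
tool_rot: [1.705, 2.637, 0.002]
ft_force: [-0.2, 0.5, 0.2]
grip_width: 0.004
grip_force: 0.0
```

Call:
move_arm(
  increments="0 0 0 0 0 -7.06 255;0 0 0 0 0 -7.06 255;0 0 0 0 0 -7.06 255;0 0 0 0 0 -7.06 255;0 0 0 0 0 -7.06 255;0 0 0 0 0 0 255;0 0 0 0 0 0 255;0 0 0 0 0 0 255",
)

```text
time: 15.73
position: [0.5915, -0.1013, 0.1497]
tool_rot: [2.414, 2.01, 0.001]
ft_force: [-0.9, -0.2, 0.3]
grip_width: 0.007
grip_force: 0.0
```

```bash
cat >> h.py <<'E'
def tool():
    s=ctrl.get_state(); M=R.from_rotvec(s['tool_rot']).as_matrix(); c=toclamp(np.array(s['position']),(.5885,.0075)); r=c[:2]-[20,-125]
    print('t',s['time'],'pos',s['position'].round(4),'yaw',np.degrees(np.arctan2(M[1,0],M[0,0])).round(1),'clamp',c.round(1),'r',np.hypot(*r).round(1),'phi',np.degrees(np.arctan2(r[1],r[0])).round(1)%360,'F',s['ft_force'].round(1),'q7',s['joint_positions'][6].round(2))
def arc(a,b,n,r0,r1=None,rel=None):
    r=np.linspace(r0,r1 or r0,n+1); f=np.radians(np.linspace(a,b,n+1)); W=np.array([toworld(20+q*np.cos(g),-125+q*np.sin(g)) for q,g in zip(r,f)])*1000
    print(W[0].round(1)); print(np.diff(W,axis=0).round(1).tolist())
E
python3 - <<'E'
from h import *
tool(); p=shot('scene'); off(p,(.595,.0079)); meas(p,(.595,.0079))
arc(157,229,12,45)
E
```

```text
t 15.7333 pos [ 0.5915 -0.1013  0.1497] yaw 79.6 clamp [ -19.9 -107.   149.7] r 43.8 phi 155.7 F [-0.9 -0.2  0.3] q7 -0.18
offcut ((16.899555206298828, 28.44791030883789), (43.740596771240234, 89.57540893554688), 89.25725555419922) [-27.99412104   6.19999975  52.50172936] [61.87822554 50.4715596  58.13591928]
y-hist: {-51: 31, -48: 19, -45: 22, -42: 21, -39: 17, -36: 18, -33: 23, -30: 4, -12: 5, -9: 36, -6: 16, -3: 18, 6: 40, 9: 19, 12: 19, 15: 15, 18: 20, 21: 20, 24: 22, 27: 14, 30: 19, 33: 22, 36: 20, 39: 18, 42: 17, 45: 19, 48: 7, 75: 32, 78: 19, 81: 22, 84: 14, 87: 21, 90: 19, 93: 18, 96: 14, 99: 14, 102: 14, 105: 16, 108: 11}
ang: {-180: 42, -100: 48, -90: 23, -10: 42, 0: 25, 80: 24, 90: 35, 170: 20}
[ 590.1 -102. ]
[[-0.6, -4.7], [-0.2, -4.7], [0.3, -4.7], [0.8, -4.6], [1.3, -4.5], [1.8, -4.4], [2.2, -4.2], [2.6, -3.9], [3.0, -3.6], [3.4, -3.3], [3.7, -2.9], [4.0, -2.5]]
```

Call:
move_arm(
  increments="-1 0 -25 0 0 0 255;0 -0.5 -30 0 0 0 255;0 0 -30 0 0 0 255;0 0 -15 0 0 0 255;-0.6 -4.7 0 0 0 6 255;-0.2 -4.7 0 0 0 6 255;0.3 -4.7 0 0 0 6 255;0.8 -4.6 0 0 0 6 255",
)

```text
time: 16.45
position: [0.5868, -0.1162, 0.0469]
tool_rot: [-1.929, -2.466, 0.001]
ft_force: [-6.0, 8.0, -3.8]
grip_width: 0.005
grip_force: 4.6
```

Call:
move_arm(
  increments="1.3 -4.5 0 0 0 6 255;1.8 -4.4 0 0 0 6 255;2.2 -4.2 0 0 0 6 255;2.6 -3.9 0 0 0 6 255;3 -3.6 0 0 0 6 255;3.4 -3.3 0 0 0 6 255;3.7 -2.9 0 0 0 6 255;4 -2.5 0 0 0 6 255",
)

```text
time: 17.12
position: [0.6079, -0.1501, 0.0471]
tool_rot: [-0.764, -3.037, 0.002]
ft_force: [-7.3, -0.2, -2.5]
grip_width: 0.002
grip_force: 3.7
```

```bash
python3 - <<'E'
from h import *
tool(); p=shot('scene'); meas(p,(.595,.0079))
arc(229,210,2,45); arc(210,122,7,45,45); arc(122,215,15,45)
E
```

```text
t 17.1167 pos [ 0.6079 -0.1501  0.0471] yaw 151.8 clamp [ -14.1 -158.2   47.1] r 47.5 phi 224.2 F [-7.3 -0.2 -2.5] q7 1.01
y-hist: {-39: 23, -36: 22, -33: 22, -30: 18, -27: 18, -24: 25, -21: 16, -18: 13, 3: 26, 6: 21, 9: 21, 12: 21, 15: 18, 18: 19, 21: 21, 24: 20, 27: 20, 30: 19, 33: 17, 36: 22, 39: 18, 42: 17, 45: 17, 48: 17, 51: 20, 54: 13, 75: 29, 78: 18, 81: 21, 84: 19, 87: 17, 90: 21, 93: 15, 96: 15, 99: 13, 102: 15, 105: 18, 108: 6}
ang: {-130: 34, -120: 52, -40: 25, -30: 41, 50: 8, 60: 47, 70: 3, 140: 7, 150: 41}
[ 612.6 -149.9]
[[-6.2, 4.1], [-5.4, 5.1]]
[ 600.9 -140.7]
[[-5.8, 8.0], [-3.9, 9.1], [-1.8, 9.7], [0.3, 9.8], [2.5, 9.5], [4.5, 8.8], [6.3, 7.6]]
[603.  -78.2]
[[-3.3, -3.6], [-2.9, -3.9], [-2.5, -4.2], [-2.0, -4.4], [-1.5, -4.6], [-1.0, -4.8], [-0.5, -4.8], [0.1, -4.9], [0.6, -4.8], [1.1, -4.7], [1.6, -4.6], [2.1, -4.4], [2.6, -4.1], [3.0, -3.8], [3.4, -3.5]]
```

Call:
move_arm(
  increments="-6.2 4.1 0 0 0 -7 255;-5.4 5.1 0 0 0 -7 255;0 0 30 0 0 -7 255;0 0 30 0 0 -7 255;-5.8 8 0 0 0 -7 255;-3.9 9.1 0 0 0 -7 255;-1.8 9.7 0 0 0 -7 255;0.3 9.8 0 0 0 -7 255",
)

```text
time: 17.83
position: [0.5896, -0.104, 0.1099]
tool_rot: [2.12, 2.318, 0.0]
ft_force: [0.2, -0.3, -0.1]
grip_width: 0.002
grip_force: 0.0
```

Call:
move_arm(
  increments="2.5 9.5 0 0 0 -7 255;4.5 8.8 0 0 0 -7 255;6.3 7.6 0 0 0 -7 255;0 0 0 0 0 -7 255;0 0 0 0 0 -7 255;0 0 0 0 0 -7 255;0 0 0 0 0 -7 255;0 0 0 0 0 0 255",
)

```text
time: 18.5
position: [0.6033, -0.0782, 0.1096]
tool_rot: [2.888, 1.235, 0.0]
ft_force: [-1.2, 0.1, 0.1]
grip_width: 0.004
grip_force: 0.0
```

```bash
python3 - <<'E'
from h import *
tool(); p=shot('scene'); meas(p,(.595,.0079)); off(p,(.595,.0079))
arc(122,224,17,45)
E
```

```text
t 18.5 pos [ 0.6033 -0.0782  0.1096] yaw 46.3 clamp [ -3.5 -86.8 109.6] r 44.8 phi 121.7 F [-1.2  0.1  0.1] q7 -0.8
y-hist: {-42: 10, -39: 27, -36: 23, -33: 20, -30: 17, -27: 21, -24: 19, -21: 19, 0: 11, 3: 27, 6: 20, 9: 15, 12: 22, 15: 27, 18: 20, 21: 16, 24: 18, 27: 17, 30: 25, 33: 16, 36: 20, 39: 15, 42: 19, 45: 20, 48: 16, 51: 21, 54: 16, 75: 30, 78: 17, 81: 15, 84: 20, 87: 21, 90: 17, 93: 21, 96: 13, 99: 13, 102: 14, 105: 19, 108: 7}
ang: {-140: 15, -130: 58, -50: 21, -40: 45, 40: 5, 50: 44, 60: 14}
offcut ((16.461002349853516, 35.834739685058594), (89.22564697265625, 44.13840103149414), 0.7263718247413635) [-27.96134005  13.37138985  52.50185391] [61.28097208 57.59732751 58.42513667]
[603.  -78.2]
[[-3.2, -3.5], [-2.8, -3.8], [-2.4, -4.0], [-2.0, -4.3], [-1.5, -4.5], [-1.1, -4.6], [-0.6, -4.7], [-0.1, -4.7], [0.4, -4.7], [0.9, -4.6], [1.4, -4.5], [1.8, -4.3], [2.3, -4.1], [2.7, -3.9], [3.1, -3.5], [3.5, -3.2], [3.8, -2.8]]
```

Call:
move_arm(
  increments="2.5 2.5 0 0 0 0 255;0 0 -30 0 0 0 255;0 0 -30 0 0 0 255;-2.5 -2.5 0 0 0 0 255;-3.2 -3.5 0 0 0 6 255;-2.8 -3.8 0 0 0 6 255;-2.4 -4 0 0 0 6 255;-2 -4.3 0 0 0 6 255",
)

```text
time: 19.22
position: [0.592, -0.0882, 0.0495]
tool_rot: [-2.552, -1.821, -0.004]
ft_force: [1.0, 9.7, -4.5]
grip_width: 0.008
grip_force: 4.6
```

Call:
move_arm(
  increments="-1.5 -4.5 0 0 0 6 255;-1.1 -4.6 0 0 0 6 255;-0.6 -4.7 0 0 0 6 255;-0.1 -4.7 0 0 0 6 255;0.4 -4.7 0 0 0 6 255;0.9 -4.6 0 0 0 6 255;1.4 -4.5 0 0 0 6 255;1.8 -4.3 0 0 0 6 255",
)

```text
time: 19.88
position: [0.5907, -0.1275, 0.0493]
tool_rot: [-1.592, -2.699, 0.001]
ft_force: [-7.5, 5.4, -0.6]
grip_width: 0.007
grip_force: 4.1
```

Call:
move_arm(
  increments="2.3 -4.1 0 0 0 6 255;2.7 -3.9 0 0 0 6 255;3.1 -3.5 0 0 0 6 255;3.5 -3.2 0 0 0 6 255;3.8 -2.8 0 0 0 6 255;0 0 0 0 0 0 255;0 0 0 0 0 0 255;0 0 0 0 0 0 255",
)

```text
time: 20.55
position: [0.6064, -0.148, 0.0493]
tool_rot: [-0.851, -3.017, 0.002]
ft_force: [-6.0, -0.1, -2.2]
grip_width: 0.005
grip_force: 2.6
```

```bash
python3 - <<'E'
from h import *
tool(); p=shot('scene'); meas(p,(.595,.0079)); off(p,(.595,.0079))
arc(224,206,2,45); arc(206,119,7,45,45)
E
```

```text
t 20.55 pos [ 0.6064 -0.148   0.0493] yaw 148.5 clamp [ -15.2 -155.8   49.3] r 46.7 phi 221.2 F [-6.  -0.1 -2.2] q7 0.94
y-hist: {-21: 26, -18: 23, -15: 15, -12: 17, -9: 18, -6: 21, -3: 16, 0: 13, 21: 22, 24: 23, 27: 17, 30: 25, 33: 18, 36: 18, 39: 24, 42: 20, 45: 15, 48: 17, 51: 22, 54: 18, 57: 17, 60: 15, 63: 18, 66: 18, 69: 19, 72: 16, 75: 13, 78: 16, 81: 19, 84: 20, 87: 17, 90: 22, 93: 16, 96: 15, 99: 13, 102: 16, 105: 17, 108: 8}
ang: {-140: 15, -130: 38, -120: 38, -40: 37, -30: 29, 50: 22, 60: 39, 140: 18, 150: 36}
offcut ((16.54214859008789, 51.194541931152344), (45.90811538696289, 89.75032806396484), 89.38402557373047) [-28.22065674  27.96867995  52.53313648] [61.60007065 73.89235583 58.44398535]
[ 609.2 -147.9]
[[-5.5, 4.4], [-4.8, 5.2]]
[ 598.9 -138.3]
[[-5.1, 8.3], [-3.2, 9.2], [-1.2, 9.7], [0.9, 9.7], [3.0, 9.3], [4.9, 8.4], [6.6, 7.2]]
```

Call:
move_arm(
  increments="2.6 -1.9 0 0 0 0 255;0 0 0 0 0 0 255;-8.1 6.3 0 0 0 -7 255;-4.8 5.2 0 0 0 -7 255;0 0 30 0 0 -7 255;0 0 30 0 0 -7 255;-5.1 8.3 0 0 0 -7 255;-3.2 9.2 0 0 0 -7 255",
)

```text
time: 21.27
position: [0.5924, -0.1219, 0.1135]
tool_rot: [1.886, 2.506, 0.002]
ft_force: [-0.3, 0.2, -1.0]
grip_width: 0.003
grip_force: 0.0
```

Call:
move_arm(
  increments="-1.2 9.7 0 0 0 -7 255;0.9 9.7 0 0 0 -7 255;3 9.3 0 0 0 -7 255;4.9 8.4 0 0 0 -7 255;6.6 7.2 0 0 0 -7 255;0 0 0 0 0 -7 255;0 0 0 0 0 -7 255;0 0 0 0 0 0 255",
)

```text
time: 21.93
position: [0.6054, -0.0764, 0.111]
tool_rot: [2.755, 1.507, 0.001]
ft_force: [-0.1, 0.0, -0.7]
grip_width: 0.004
grip_force: 0.0
```

```bash
python3 - <<'E'
from h import *
tool(); p=shot('scene'); meas(p,(.595,.0079)); off(p,(.595,.0079))
arc(119,197,13,45)
E
```

```text
t 21.9333 pos [ 0.6054 -0.0764  0.111 ] yaw 57.4 clamp [ -1.1 -85.6 111. ] r 44.7 phi 118.2 F [-0.1  0.  -0.7] q7 -0.63
y-hist: {-21: 30, -18: 21, -15: 17, -12: 22, -9: 18, -6: 19, -3: 17, 0: 6, 18: 6, 21: 30, 24: 20, 27: 16, 30: 16, 33: 28, 36: 18, 39: 19, 42: 17, 45: 22, 48: 17, 51: 17, 54: 20, 57: 21, 60: 16, 63: 18, 66: 13, 69: 18, 72: 16, 75: 11, 78: 19, 81: 16, 84: 21, 87: 19, 90: 21, 93: 16, 96: 16, 99: 10, 102: 20, 105: 15, 108: 7}
ang: {-140: 14, -130: 61, -50: 20, -40: 44, 40: 3, 50: 46, 60: 13}
offcut ((16.988082885742188, 52.6623649597168), (42.29228973388672, 89.80946350097656), 89.70028686523438) [-27.9963394   31.55201477  52.51165391] [61.97010699 73.866658   58.36097058]
[604.7 -76.6]
[[-3.4, -3.3], [-3.0, -3.6], [-2.6, -3.9], [-2.2, -4.2], [-1.8, -4.4], [-1.3, -4.5], [-0.8, -4.6], [-0.3, -4.7], [0.2, -4.7], [0.7, -4.7], [1.1, -4.6], [1.6, -4.4], [2.1, -4.2]]
```

Call:
move_arm(
  increments="0 0 -30 0 0 0 255;0 0 -31 0 0 0 255;0 0 0 0 0 0 255;-3.4 -3.3 0 0 0 5.5 255;-3 -3.6 0 0 0 5.5 255;-2.6 -3.9 0 0 0 5.5 255;-2.2 -4.2 0 0 0 5.5 255;-1.8 -4.4 0 0 0 5.5 255",
)

```text
time: 22.65
position: [0.5927, -0.0902, 0.0497]
tool_rot: [-2.303, -2.131, -0.01]
ft_force: [2.5, 10.1, -5.4]
grip_width: 0.007
grip_force: 5.1
```

Call:
move_arm(
  increments="-1.3 -4.5 0 0 0 5.5 255;-0.8 -4.6 0 0 0 5.5 255;-0.3 -4.7 0 0 0 5.5 255;0.2 -4.7 0 0 0 5.5 255;0.7 -4.7 0 0 0 5.5 255;1.1 -4.6 0 0 0 5.5 255;1.6 -4.4 0 0 0 5.5 255;0 0 0 0 0 0 255",
)

```text
time: 23.32
position: [0.5915, -0.1235, 0.0494]
tool_rot: [-1.473, -2.767, -0.006]
ft_force: [-4.2, 8.9, 1.5]
grip_width: 0.004
grip_force: 5.6
```

```bash
python3 - <<'E'
from h import *
tool(); p=shot('scene'); meas(p,(.595,.0079)); off(p,(.595,.0079))
E
```

```text
t 23.3167 pos [ 0.5915 -0.1235  0.0494] yaw 123.9 clamp [ -24.6 -128.7   49.4] r 44.7 phi 184.7 F [-4.2  8.9  1.5] q7 0.51
y-hist: {-9: 30, -6: 15, -3: 22, 0: 17, 3: 20, 6: 23, 9: 15, 12: 10, 21: 19, 24: 22, 27: 21, 30: 22, 33: 20, 36: 19, 39: 17, 42: 21, 45: 14, 48: 19, 51: 16, 54: 20, 57: 18, 60: 20, 63: 16, 66: 19, 69: 19, 72: 16, 75: 9, 78: 22, 81: 16, 84: 21, 87: 18, 90: 22, 93: 16, 96: 12, 99: 12, 102: 17, 105: 18, 108: 5}
ang: {-170: 3, -160: 55, -150: 6, -80: 18, -70: 51, 10: 10, 20: 45, 30: 9, 120: 15}
offcut ((16.69092559814453, 50.07646942138672), (89.96790313720703, 47.63920593261719), 5.275754451751709) [-27.45435443  24.66041727  52.50794252] [61.62806982 73.98073911 58.16452886]
```

Call:
move_arm(
  increments="1.3 -3 0 0 0 3 255;1.4 -3 0 0 0 3 255;0.6 -1.2 0 0 0 0 255;0 0 0 0 0 0 255;0 0 0 0 0 0 255;0 0 0 0 0 0 255;0 0 0 0 0 0 255;0 0 0 0 0 0 255",
)

```text
time: 24.03
position: [0.5938, -0.1289, 0.0494]
tool_rot: [-1.329, -2.837, -0.006]
ft_force: [-6.5, 10.2, 2.3]
grip_width: 0.0
grip_force: 6.6
```

```bash
python3 - <<'E'
from h import *
tool(); p=shot('scene'); meas(p,(.595,.0079))
E
```

```text
t 24.0333 pos [ 0.5938 -0.1289  0.0494] yaw 129.8 clamp [ -23.5 -134.5   49.4] r 44.5 phi 192.3 F [-6.5 10.2  2.3] q7 0.61
y-hist: {-9: 14, -6: 28, -3: 20, 0: 18, 3: 18, 6: 21, 9: 19, 12: 17, 21: 19, 24: 24, 27: 17, 30: 22, 33: 23, 36: 20, 39: 16, 42: 17, 45: 21, 48: 17, 51: 15, 54: 20, 57: 20, 60: 20, 63: 14, 66: 16, 69: 20, 72: 18, 75: 7, 78: 23, 81: 13, 84: 22, 87: 21, 90: 18, 93: 18, 96: 16, 99: 15, 102: 13, 105: 19, 108: 6}
ang: {-160: 20, -150: 56, -70: 31, -60: 37, 20: 22, 30: 38, 40: 3, 120: 35, 130: 6}
```

Call:
move_arm(
  increments="0.8 -1.6 0 0 0 0 255;0 0 0 0 0 0 255;0 0 0 0 0 0 255;-1 3 0 0 0 0 255;-1 3 0 0 0 0 255;-1 3 0 0 0 0 255;-1 4 0 0 0 0 255;-1 4 0 0 0 0 255",
)

```text
time: 24.75
position: [0.5923, -0.1198, 0.05]
tool_rot: [1.338, 2.842, -0.0]
ft_force: [0.1, -1.1, 0.3]
grip_width: 0.006
grip_force: 0.0
```

Call:
move_arm(
  increments="0 0 0 0 0 0 255;0 0 25 0 0 0 255;0 0 35 0 0 0 255;0 0 40 0 0 0 255;-20 0 20 0 0 0 255;-20 0 20 0 0 0 255;-20 0 20 0 0 0 255;0 0 0 0 0 0 255",
)

```text
time: 25.42
position: [0.5323, -0.121, 0.2138]
tool_rot: [1.34, 2.834, -0.004]
ft_force: [0.9, -0.5, -0.1]
grip_width: 0.005
grip_force: 0.0
```

```bash
python3 - <<'E'
from h import *
tool(); p=shot('scene'); meas(p,(.595,.0079)); off(p,(.595,.0079)); a=p['frame'][130:290,180:380,::-1]; cv2.imwrite('pics/s4.png',cv2.resize(a,(750,600),interpolation=cv2.INTER_CUBIC))
E
```

```text
t 25.4167 pos [ 0.5323 -0.121   0.2138] yaw 129.4 clamp [ -81.9 -113.9  213.8] r 102.5 phi 173.8 F [ 0.9 -0.5 -0.1] q7 0.76
y-hist: {-9: 24, -6: 22, -3: 20, 0: 17, 3: 21, 6: 23, 9: 17, 12: 7, 21: 21, 24: 23, 27: 18, 30: 23, 33: 23, 36: 19, 39: 17, 42: 19, 45: 18, 48: 20, 51: 13, 54: 20, 57: 18, 60: 18, 63: 17, 66: 19, 69: 18, 72: 16, 75: 9, 78: 19, 81: 16, 84: 22, 87: 20, 90: 18, 93: 13, 96: 20, 99: 14, 102: 13, 105: 21, 108: 6}
ang: {-170: 8, -160: 61, -150: 3, -80: 22, -70: 48, 10: 12, 20: 45, 30: 7, 110: 45, 120: 15}
offcut ((17.445873260498047, 52.12670135498047), (42.65434646606445, 88.84749603271484), 89.00259399414062) [-27.25358773  30.85853934  52.55594143] [61.77672248 73.59707164 58.22626802]
```

View pics/s4.png

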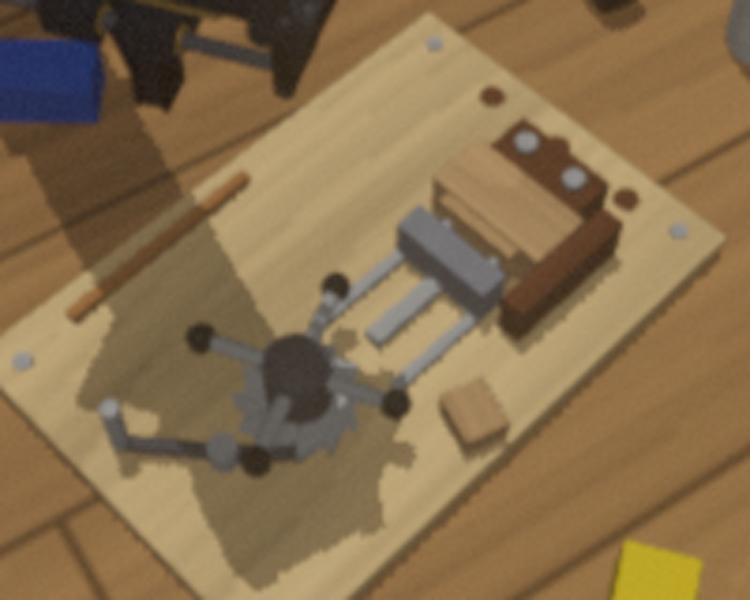

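```bash
python3 -c "
from bench import ctrl
print(ctrl.close_job())"
```

```text
the job is handed in; nothing more can be done
None
```

The job is handed in. The clamp ran fully open, the offcut is home against the end stop, and the wheel is held by the pawl at click 7 with the pad pushed back about 9 mm, estimated from camera depth; the hand-in call returned no verdict.

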